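# Lift the tape measure over the rack's rail into the job tray

### The arm

A 6-joint arm with a two-finger parallel gripper is mounted at the origin on a cart in front of the work surface, level with it; the furniture and walls round the work are solid. World frame = base frame: x ahead of the robot, y to its left, z up, the work surface at z = 0. Lengths are in mm, angles in rad, forces in N, time in s.
With the tool pointing down it reaches from about 425 to 950 mm from the base axis. Payload 3.5 kg.
Tool frame: the origin (TCP) lies between the finger pads; the fingertips stand 19 mm ahead of it and the grasp point (between the pads) is the TCP; z points along the fingers, y is the line along which they close (so a half turn about z gives the same grasp; the last joint's range is limited). The gripper opens to 85 mm and grips with 20 to 120 N. Pads are 22 mm wide; open, the fingers measure 114 mm over their backs; the gripper's body (76 mm by 85 mm) begins 54 mm behind the grasp point. The pads swing forward as they close: fully open they stand 13 mm farther back than shut.
Start: joints at [-0.15, 0.286, 1.577, -0, 1.279, -0.15], TCP at [674.986, 0.032, 250.325] pointing down, gripper open.
Joint ranges: [-2.77, 2.77], [-0.9, 2.22], [0.21, 2.48], [-1.53, 4.67], [0.24, 2.81], [-2.84, 2.84]. Speed limits (rad/s): [2.79, 2.79, 3.14, 3.14, 3.14, 3.14].

### API

Orientations are given as a unit quaternion [w, x, y, z].
In Python, from rig import bot, vision gives the robot as it stands.
- The arm moves only by the shell command python3 -m creep 'ROWS'. ROWS is JSON, a list that holds one entry, the list of rows, each a list of 7 numbers: the shift along the tool's x, y, z in units of 40 mm (1.0 is 40 mm), then the turn, a rotation vector about the tool's x, y, z in degrees, then the finger opening in mm, from 0 to 85.4. In form: [[[x, y, z, wx, wy, wz, claw], ...]]. A call has 1 to 12 rows; each row is the pose to reach, as a shift and turn from the pose commanded when the call began, along the tool's axes at that moment; what a row does not reach only later rows make up. A row lasts 1/10 s, in which the tool goes at most 50 mm and 8.59 degrees, less where a joint would pass 70% of its speed; a pose out of reach is approached as far as the arm can. A call with a gripper value outside its range is refused whole. The fingers move at their own pace and stop on an object; the grip force is fixed at half the most. Time passes only in rows, so rows that repeat a pose let the fingers close. It gives the time, the measured TCP pose, the force, the opening and the grip force at its end, in the units of the state.
- bot.read_state(): the state, without advancing time (a new reading comes with each control period).
- vision.grab_frame(name): name is "scene" or "side" or "wrist"; returns a dict with "img" (384x512x3 uint8, blue, green, red), "depth" (384x512 float32, mm along the optical axis (not along the pixel's ray), 0 where there is no reading), "vfov" (degrees; the focal length in pixels is half the picture's height over the tangent of half this angle, whatever the lens; pixels are square), "cx", "cy" (the principal point, pixels), "R" (3x3) and "t" (3): a world point X has camera coordinates R X + t. Camera axes: x right, y down, z forward; pixel columns grow to the right and rows downward; lengths in mm; the calibration is good to about 2 mm. A picture is of the moment at which its call begins.
- bot.close_job(): hands the job in; it is judged then, once.
The state is a dict: "time": time; "joints": joint angles; "qvel": joint speeds; "tau": joint torques, N m; "ee_pos": TCP position; "ee_rot": TCP orientation; "ft_force": force on the tool from outside, world axes, zero at the start; "torque": the same for the moment, N m; "gripper_width": finger opening in mm; "grip_force": force on a finger pad.
Only numpy, scipy, OpenCV 4.12 (cv2) and the standard library are available. Lean on these libraries where they do the work, as an engineer would, in place of code of your own. Each camera call takes 0.05 s, during which the arm holds its last target. There are 200 camera calls.

### The job

Get the tape measure ready for the job: take it out of the small plywood rack by lifting it straight up until it is clear above the front rail, bring it forward over the rail without bumping it against the rail, and stand it upright in the metal tray in front of the rack, set down and not dropped. Leave the screw jar and the tape roll where they are in the rack.

Things in the scene. Friction and masses are not known exactly. Their poses are not given: they have to be found in the camera images.
- rack: fixed plywood rack on the bench, 154 mm deep (x), 310 mm wide (y), open above. Origin: centre of its underside, z up; -x is its front, towards the robot, turned 0.3 to 0.45 rad from the robot's frame. Its board's upper face is at z = 40 mm; clear depth from rail axis to back board x = -70 to +69 mm. Back board up to z = 90 mm, end cheeks (12 mm thick) to z = 85 mm
- rail: fixed round steel rail, 8 mm thick, 286 mm long, along the rack's open front. Origin at its middle, on its axis: x = -70 mm, y = 0, z = 74 mm in the rack's frame, so its top is 38 mm above the board; its y runs along it
- tape_mid (a point): centre, half-way up, of the case of the red tape measure, on the board in one of three places (about -100, 0, +100 mm along the rack's y). Case 38 mm thick (x), 66 mm long (y), 68 mm tall (z, up); a tongue end sticks out 14 mm, low at -y; it rests tilted 3 degrees. Point 34 mm above its foot. Flat faces look to the rack's front and back within 0.2 rad, over 40 mm free at each; 0.15 to 0.32 kg
- jar_mid (a point): centre, half-way up, of a round jar of screws with a red lid, 70 mm in diameter, 81 mm tall, in another of the rack's places; bystander
- roll_mid (a point): centre, half-way up, of a roll of black insulating tape lying flat, 64 mm in diameter, 18 mm high, in another of the rack's places; bystander
- tray: shallow fixed sheet-metal tray, 120 mm (its x) by 160 mm (its y), rim 14 mm high (16 mm with its rolled edge), walls and floor 3 mm thick, on the bench in front of the rack and roughly parallel to it. Origin at the centre of its underside on the bench, z up; the floor inside is at z = 3 mm
There are look-alikes about, which are no part of the job. There is more than one size of the part that bears tape_mid; the job needs the larger.

How it is judged:
By the outcome, as a careful person would: the job done as asked, in the order asked, and still so for the second after the job is handed in, with the robot touching nothing.
It also fails if it takes over 40 s, if anything falls off the work surface, if the arm or the gripper's body presses on something with over 40 N, if the wrist force passes 120 N, or if a joint passes its speed limit or range.

## Working session

There is one attempt and no reset: what is moved stays moved. The work goes in short steps, Python scripts to look and compute and a shell command to move; the robot and the scene stay as the last step left them, time stands still between calls to the robot, and variables do not carry over. Pictures are saved under pics/ and viewed, at most 10 in all, crops included, and the job is handed in when it is done.

```bash
mkdir -p pics; ls; cat > h.py <<'E'
import numpy as np,cv2,pickle
from rig import bot,vision
def grab(n):
    f=vision.grab_frame(n); pickle.dump(f,open(f'/tmp/{n}.pkl','wb')); return f
def load(n): return pickle.load(open(f'/tmp/{n}.pkl','rb'))
def world(f):
    d=f['depth'];h,w=d.shape;fl=h/2/np.tan(np.radians(f['vfov'])/2)
    v,u=np.mgrid[:h,:w]
    c=np.stack([(u-f['cx'])/fl*d,(v-f['cy'])/fl*d,d],-1)
    P=(c-f['t'])@np.asarray(f['R']); P[d==0]=np.nan
    return P
E
python3 - <<'E'
from h import *
a=[grab(n) for n in('scene','side','wrist')]
for n,f in zip('abc',a): print(f['vfov'],f['cx'],f['cy'],np.round(-np.array(f['R']).T@f['t']),(f['depth']>0).mean())
cv2.imwrite('pics/1.png',cv2.resize(a[0]['img'],(800,600)))
cv2.imwrite('pics/2.png',np.vstack([a[1]['img'][:,:]])) 
cv2.imwrite('pics/3.png',a[2]['img'])
E
```

```text
pics
43.07739149483921 262.3633615434411 203.92761064389728 [-154.  799.  575.] 0.9959920247395834
48.634215518676726 251.75648858187606 194.1344479832984 [340. 794. 835.] 0.9958750406901041
69.41580157723567 254.39859880111723 193.93762618139533 [674.  67. 373.] 0.9958750406901041
```

View pics/1.png

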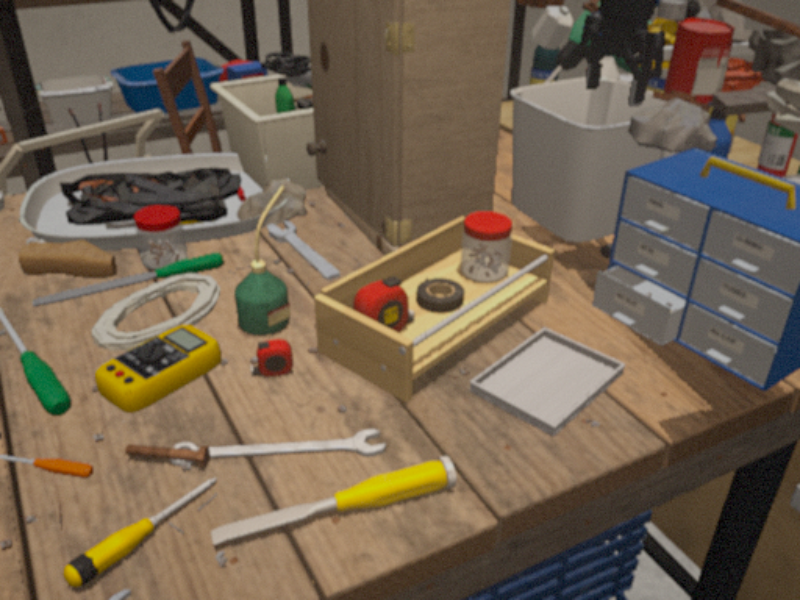

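View pics/2.png

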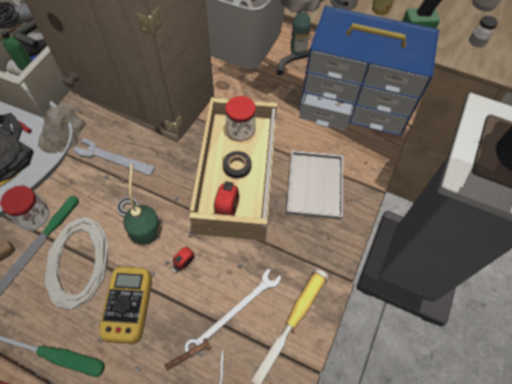

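The scene view (800x600) shows two red tape measures. One is in the rack at (385,305) and a smaller one stands on the bench at (273,357). The rack one fits: it is on the board beside the roll (440,293) and jar (486,245), and it is the larger. The tray is at (548,378). In the side view they are at: rack tape (227,198), small tape (183,258), roll (237,164), jar (240,115), tray (316,185). Next I'll measure them and make the confirming crop.

```bash
python3 - <<'E'
from h import *
f=load('side');P=world(f);g=load('scene');Q=world(g)
def tape(f,P,box):
    x0,y0,x1,y1=box;hsv=cv2.cvtColor(f['img'],cv2.COLOR_BGR2HSV)
    m=((hsv[...,0]<8)|(hsv[...,0]>172))&(hsv[...,1]>150)&(hsv[...,2]>60)
    k=np.zeros_like(m);k[y0:y1,x0:x1]=m[y0:y1,x0:x1];p=P[k];p=p[~np.isnan(p[:,0])]
    return k,p
for n,(F,W,b) in {'side big':(f,P,(205,175,245,220)),'scene big':(g,Q,(222,170,268,215)),'side small':(f,P,(165,240,200,275)),'scene small':(g,Q,(155,210,192,245))}.items():
    k,p=tape(F,W,b);z=np.percentile(p[:,2],[2,50,98]);t=p[p[:,2]>z[2]-6]
    r=cv2.minAreaRect(t[:,:2].astype(np.float32))
    print(n,len(p),'z',z.round(),'top',np.round(r[0]),np.round(r[1]),round(r[2],1),'lo/hi',np.percentile(p,[2,98],0).round())
def at(W,u,v): print((u,v),np.nanmedian(W[v-1:v+2,u-1:u+2].reshape(-1,3),0).round())
print('side tray corners/floor, rack corners, rail ends')
for u,v in [(291,155),(340,157),(339,214),(290,210),(316,185),(215,103),(274,107),(196,219),(264,227),(271,115),(263,212),(271,160)]: at(P,u,v)
# rail: points in z 70..82 region
hs=P[...,2]
m=(hs>60)&(hs<84);m[:100]=0;m[240:]=0;m[:,:255]=0;m[:,280:]=0
p=P[m];print(len(p),cv2.fitLine(p[:,:2].astype(np.float32),cv2.DIST_HUBER,0,.01,.01).ravel())
# board edges: back wall top z 82..96
m=(hs>84)&(hs<95);m[:105]=0;m[205:]=0;m[:,:190]=0;m[:,218:]=0
p=P[m];print(len(p),cv2.fitLine(p[:,:2].astype(np.float32),cv2.DIST_HUBER,0,.01,.01).ravel())
# tray rim
m=(hs>9)&(hs<20);m[:150]=0;m[218:]=0;m[:,:284]=0;m[:,346:]=0
r=cv2.minAreaRect(P[m][:,:2].astype(np.float32));print('tray',m.sum(),r)
c=f['img'][90:245,150:350];c=cv2.resize(c,(774,600),interpolation=cv2.INTER_CUBIC);cv2.imwrite('pics/4.png',c)
E
```

```text
side big 470 z [ 82. 101. 105.] top [553. 446.] [35. 52.] 8.1 lo/hi [[532. 423.  82.]
 [569. 476. 105.]]
scene big 518 z [ 52.  96. 104.] top [551. 447.] [37. 46.] 13.1 lo/hi [[531. 415.  52.]
 [566. 474. 104.]]
side small 196 z [28. 40. 44.] top [585. 575.] [35. 22.] 69.8 lo/hi [[572. 557.  28.]
 [596. 595.  44.]]
scene small 300 z [ 3. 34. 42.] top [584. 573.] [38. 24.] 78.0 lo/hi [[569. 557.   3.]
 [591. 593.  42.]]
side tray corners/floor, rack corners, rail ends
(291, 155) [490. 239.  15.]
(340, 157) [385. 195.  13.]
(339, 214) [337. 333.   7.]
(290, 210) [436. 376.  13.]
(316, 185) [409. 285.   3.]
(215, 103) [692. 229.  79.]
(274, 107) [564. 181.  84.]
(196, 219) [588. 507.  76.]
(264, 227) [460. 462.  74.]
(271, 115) [563. 200.  76.]
(263, 212) [475. 435.  77.]
(271, 160) [521. 290.  39.]
653 [ 3.595110e-01 -9.331409e-01  5.121797e+02  3.330736e+02]
420 [ 3.4519720e-01 -9.3853015e-01  6.4703625e+02  3.7406845e+02]
tray 492 ((411.69378662109375, 286.05731201171875), (121.06807708740234, 164.52703857421875), 19.28249740600586)
```

View pics/4.png

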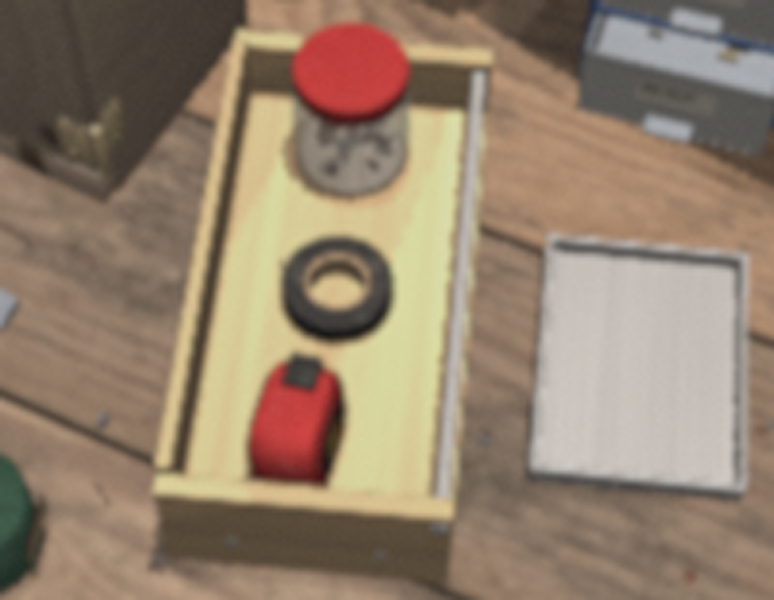

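The crop shows the big red tape at (295,420), between the left cheek and the roll (335,285), with the jar at (350,110). It stands upright with its top near z = 105 mm (expected 108), and the bench one is only 42 mm tall. So the rack one is the part I want. The rack yaw is about 0.365 rad and the tray centre about (411,286).

```bash
cat >> h.py <<'E'
from scipy.spatial.transform import Rotation as Ro
def plan(pos,yaw):
    """yaw = world direction of tool y modulo pi, tool down; prints move from current pose"""
    s=bot.read_state();q=np.array(s['ee_rot']);R=Ro.from_quat(q[[1,2,3,0]])
    best=None
    for k in(0,np.pi):
        a=yaw+k;y=np.array([np.cos(a),np.sin(a),0]);z=np.array([0,0,-1.]);T=np.c_[np.cross(y,z),y,z]
        w=(R.inv()*Ro.from_matrix(T)).as_rotvec(degrees=True)
        if best is None or np.linalg.norm(w)<np.linalg.norm(best): best=w
    print('pos',np.round(s['ee_pos'],1),'shift40',np.round(R.inv().apply(np.array(pos)-s['ee_pos'])/40,3),'rot',best.round(2),'axes',R.as_matrix().round(2).tolist(),'j',np.round(s['joints'],2))
E
python3 - <<'E'
from h import *
plan([540,446,230],.25)
E
```

```text
pos [6.745e+02 1.000e-01 2.492e+02] shift40 [11.147 -3.363  0.49 ] rot [ -0.1   -0.03 -14.32] axes [[0.0, 1.0, -0.0], [1.0, -0.0, 0.0], [0.0, -0.0, -1.0]] j [-0.15  0.29  1.58  0.    1.28 -0.15]
```

```bash
python3 -m creep '[[[9.75,-2.7,0.5,0,0,-14,85],[9.75,-2.7,0.5,0,0,-14,85],[9.75,-2.7,0.5,0,0,-14,85],[9.75,-2.7,0.5,0,0,-14,85],[9.75,-2.7,0.5,0,0,-14,85],[9.75,-2.7,0.5,0,0,-14,85],[9.75,-2.7,0.5,0,0,-14,85],[9.75,-2.7,0.5,0,0,-14,85],[9.75,-2.7,0.5,0,0,-14,85],[9.75,-2.7,0.5,0,0,-14,85],[9.75,-2.7,0.5,0,0,-14,85],[9.75,-2.7,0.5,0,0,-14,85]]]'
python3 - <<'E'
from h import *
f=grab('wrist');P=world(f);hsv=cv2.cvtColor(f['img'],cv2.COLOR_BGR2HSV)
cv2.imwrite('pics/5.png',f['img'])
m=((hsv[...,0]<8)|(hsv[...,0]>172))&(hsv[...,1]>150)&(hsv[...,2]>50)
n,l,st,c=cv2.connectedComponentsWithStats(m.astype(np.uint8))
for i in range(1,n):
    if st[i,4]>300:
        p=P[l==i];z=np.nanmax(p[:,2]);t=p[p[:,2]>z-12]
        r=cv2.minAreaRect(p[p[:,2]>45][:,:2].astype(np.float32))
        print(st[i],c[i].round(),'zmax',z.round(),'rect',np.round(r[0],1),np.round(r[1],1),round(r[2],1), 'top',cv2.minAreaRect(t[:,:2].astype(np.float32)))
s=bot.read_state();print(s['time'],s['ee_pos'])
E
```

```text
time: 1.35
ee_pos: [567.8, 388.4, 230.3]
ee_rot: [0.0, 0.616, 0.787, -0.0]
ft_force: [-0.1, -0.2, -1.0]
gripper_width: 85.2
grip_force: 0.0
[296   0  38  38 911] [312.  16.] zmax 44.0 rect [0. 0.] [0. 0.] 0.0 top ((584.1763305664062, 568.1615600585938), (32.212650299072266, 24.890989303588867), 75.66815185546875)
[ 234   94   43   69 2238] [255. 124.] zmax 107.0 rect [553.5 443. ] [37.1 62.3] 10.0 top ((553.608154296875, 443.3318176269531), (37.40089416503906, 58.04612731933594), 12.197150230407715)
[245 306  47  15 435] [267. 313.] zmax 288.0 rect [589.7 333.2] [ 47.5 141.8] 17.9 top ((567.87890625, 399.54949951171875), (10.836114883422852, 1.8483242988586426), 15.66959285736084)
1.4 [567.83613961 388.40625055 230.43424623]
```

View pics/5.png

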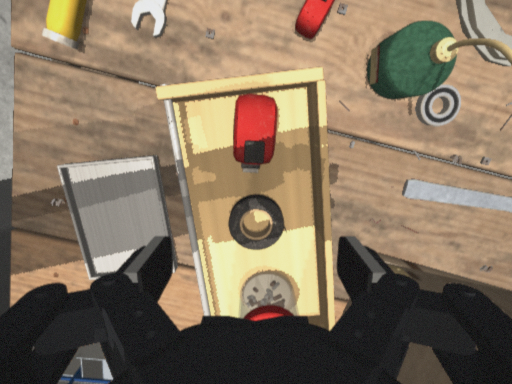

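The wrist view shows the red tape at (255,128), with its black slider at the -y end, and the roll and jar below it at (256,222) and (268,295). Its centre is about (554,441), its yaw about 0.19 rad and its top z = 107. That agrees with the first measurement, and 38 mm thickness fits.

```bash
python3 - <<'E'
from h import *
plan([554,441,78],.19)
E
```

```text
pos [567.8 388.4 230.4] shift40 [ 1.36  -0.021  3.811] rot [0.01 0.01 2.98] axes [[-0.24, 0.97, 0.0], [0.97, 0.24, -0.0], [-0.0, 0.0, -1.0]] j [ 0.45  0.33  1.56 -0.    1.25  0.21]
```

```bash
python3 -m creep '[[[1.36,-0.02,0.7,0,0,3,66],[1.36,-0.02,0.7,0,0,3,66],[1.36,-0.02,0.9,0,0,3,66],[1.36,-0.02,1.2,0,0,3,66],[1.36,-0.02,1.7,0,0,3,66],[1.36,-0.02,2.2,0,0,3,66],[1.36,-0.02,2.7,0,0,3,66],[1.36,-0.02,3.1,0,0,3,66],[1.36,-0.02,3.5,0,0,3,66],[1.36,-0.02,3.75,0,0,3,66],[1.36,-0.02,3.82,0,0,3,66],[1.36,-0.02,3.82,0,0,3,66]]]'
python3 - <<'E'
from h import *
for n in('side','scene'): grab(n)
a=load('side')['img'][120:250,150:310];b=load('scene')['img'][120:270,180:380]
cv2.imwrite('pics/6.png',np.hstack([cv2.resize(a,(390,320)),cv2.resize(b,(410,320))]))
E
```

```text
time: 2.6
ee_pos: [553.1, 442.6, 77.3]
ee_rot: [-0.0, 0.636, 0.772, -0.0]
ft_force: [-0.1, 0.4, 0.0]
gripper_width: 66.5
grip_force: 0.0
```

View pics/6.png

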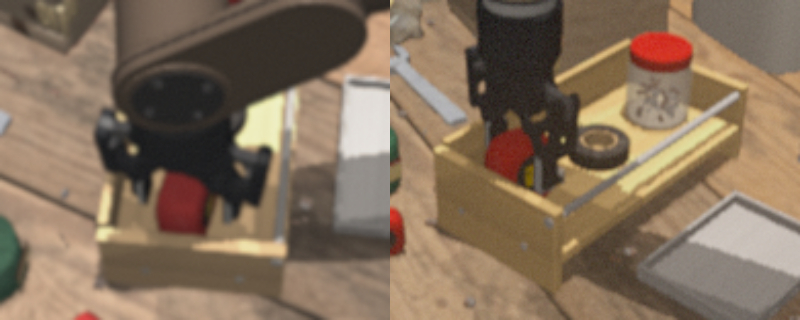

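The fingers straddle the tape, one on each flat face (left crop (183,200), right crop (520,165)), with no contact. Closing now.

```bash
python3 -m creep '[[[0,0,0,0,0,0,50],[0,0,0,0,0,0,42],[0,0,0,0,0,0,34],[0,0,0,0,0,0,30],[0,0,0,0,0,0,30],[0,0,0,0,0,0,30],[0,0,0,0,0,0,30],[0,0,0,0,0,0,30],[0,0,0,0,0,0,30]]]'
```

```text
time: 3.6
ee_pos: [553.1, 442.9, 78.6]
ee_rot: [-0.0, 0.636, 0.772, 0.0]
ft_force: [-2.0, -0.7, 5.5]
gripper_width: 37.7
grip_force: 60.3
```

```bash
python3 -m creep '[[[0,0,-0.1,0,0,0,30],[0,0,-0.3,0,0,0,30],[0,0,-0.6,0,0,0,30],[0,0,-0.9,0,0,0,30],[0,0,-1.2,0,0,0,30],[0,0,-1.5,0,0,0,30],[0,0,-1.8,0,0,0,30],[0,0,-2.1,0,0,0,30],[0,0,-2.4,0,0,0,30],[0,0,-2.5,0,0,0,30],[0,0,-2.5,0,0,0,30],[0,0,-2.5,0,0,0,30]]]'
python3 - <<'E'
from h import *
f=grab('scene');P=world(f);g=grab('side');G=world(g)
hsv=cv2.cvtColor(f['img'],cv2.COLOR_BGR2HSV)
for F,W in((f,P),(g,G)):
    hsv=cv2.cvtColor(F['img'],cv2.COLOR_BGR2HSV)
    m=((hsv[...,0]<8)|(hsv[...,0]>172))&(hsv[...,1]>150)&(hsv[...,2]>40)&(np.abs(W[...,0]-553)<60)&(np.abs(W[...,1]-440)<60)
    p=W[m];print(m.sum(),np.percentile(p,[1,50,99],0).round(1).tolist())
a=g['img'][120:250,150:310];b=f['img'][80:230,180:380]
cv2.imwrite('pics/7.png',np.hstack([cv2.resize(a,(390,320)),cv2.resize(b,(410,320))]))
plan([411,286,178],.335)
E
```

```text
time: 4.8
ee_pos: [552.7, 442.4, 177.0]
ee_rot: [-0.0, 0.636, 0.772, -0.0]
ft_force: [-0.2, 0.1, -2.5]
gripper_width: 37.5
grip_force: 60.0
732 [[527.2, 413.3, 142.1], [536.5, 461.7, 177.6], [563.6, 475.1, 201.6]]
552 [[529.8, 436.9, 162.1], [547.5, 463.6, 196.8], [568.3, 476.4, 203.7]]
pos [552.6 442.3 176.3] shift40 [-3.161 -4.22  -0.032] rot [-0.11  0.03 -8.2 ] axes [[-0.19, 0.98, -0.0], [0.98, 0.19, -0.0], [-0.0, -0.0, -1.0]] j [0.53 0.42 1.55 0.   1.18 0.34]
```

View pics/7.png

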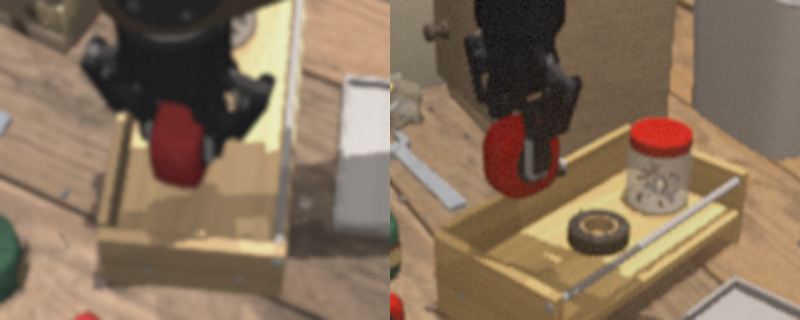

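The tape is held at right (520,155), its foot near z = 138, well above the rail top at 78. The roll and jar haven't moved. Bringing it forward over the tray.

```bash
python3 -m creep '[[[-0.2,-0.4,0,0,0,-1,30],[-0.4,-0.9,0,0,0,-2,30],[-0.8,-1.4,0,0,0,-3,30],[-1.2,-1.9,0,0,0,-4,30],[-1.6,-2.4,0,0,0,-5,30],[-2,-2.9,0,0,0,-6,30],[-2.4,-3.4,0,0,0,-7,30],[-2.8,-3.8,0,0,0,-8,30],[-3.05,-4.1,0,0,0,-8.2,30],[-3.16,-4.22,0,0,0,-8.2,30],[-3.16,-4.22,0,0,0,-8.2,30],[-3.16,-4.22,0,0,0,-8.2,30]]]'
python3 - <<'E'
from h import *
plan([411,286,48],.335)
for n in('scene','side'):
    F=grab(n);W=world(F);hsv=cv2.cvtColor(F['img'],cv2.COLOR_BGR2HSV)
    m=((hsv[...,0]<8)|(hsv[...,0]>172))&(hsv[...,1]>150)&(hsv[...,2]>40)&(np.abs(W[...,0]-411)<70)&(np.abs(W[...,1]-286)<70)
    print(m.sum(),np.percentile(W[m],[1,50,99],0).round(1).tolist())
E
```

```text
time: 6.1
ee_pos: [411.9, 286.7, 177.7]
ee_rot: [0.0, 0.579, 0.815, 0.0]
ft_force: [0.6, 0.5, -2.2]
gripper_width: 37.4
grip_force: 60.2
pos [411.9 286.7 177.7] shift40 [-0.009 -0.03   3.243] rot [ 0.05 -0.02 -0.01] axes [[-0.33, 0.94, 0.0], [0.94, 0.33, 0.0], [0.0, 0.0, -1.0]] j [ 0.41 -0.02  2.06  0.    1.1   0.07]
809 [[384.8, 279.7, 145.9], [397.0, 309.1, 183.6], [423.5, 320.0, 202.5]]
550 [[389.1, 274.9, 162.5], [406.4, 309.1, 197.9], [425.2, 321.6, 204.1]]
```

Going down to about 10 mm above contact, then creeping.

```bash
python3 -m creep '[[[0,0,0.3,0,0,0,30],[0,0,0.7,0,0,0,30],[0,0,1.1,0,0,0,30],[0,0,1.5,0,0,0,30],[0,0,1.9,0,0,0,30],[0,0,2.3,0,0,0,30],[0,0,2.7,0,0,0,30],[0,0,3,0,0,0,30],[0,0,3.15,0,0,0,30],[0,0,3.2,0,0,0,30],[0,0,3.2,0,0,0,30],[0,0,3.2,0,0,0,30]]]'; python3 -m creep '[[[0,0,0.03,0,0,0,30],[0,0,0.06,0,0,0,30],[0,0,0.09,0,0,0,30],[0,0,0.12,0,0,0,30],[0,0,0.12,0,0,0,30],[0,0,0.12,0,0,0,30]]]'
```

```text
time: 7.4
ee_pos: [412.1, 286.6, 50.3]
ee_rot: [0.0, 0.579, 0.815, 0.001]
ft_force: [-0.3, -0.1, -2.2]
gripper_width: 38.0
grip_force: 60.2
time: 8.0
ee_pos: [411.4, 286.3, 44.7]
ee_rot: [-0.0, 0.579, 0.815, -0.0]
ft_force: [1.2, 0.4, -2.6]
gripper_width: 37.5
grip_force: 60.2
```

```bash
python3 - <<'E'
from h import *
f=grab('scene');s=grab('side')
a=s['img'][140:240,260:370];b=f['img'][180:290,290:410]
cv2.imwrite('pics/8.png',np.hstack([cv2.resize(a,(400,364)),cv2.resize(b,(400,364))]))
E
```

```text
(no output)
```

View pics/8.png

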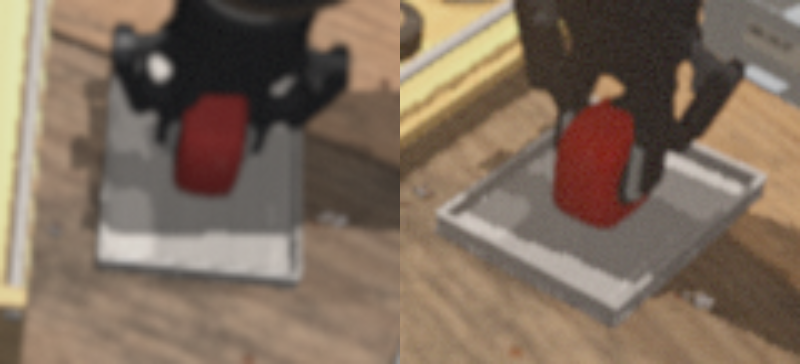

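The tape is upright over the middle of the tray (left (212,145), right (600,165)), a few mm above the floor. I'll creep down until the force rises.

```bash
python3 -m creep '[[[0,0,0.03,0,0,0,30],[0,0,0.06,0,0,0,30],[0,0,0.06,0,0,0,30]]]'; python3 -m creep '[[[0,0,0.03,0,0,0,30],[0,0,0.06,0,0,0,30],[0,0,0.06,0,0,0,30]]]'
```

```text
time: 8.4
ee_pos: [411.3, 286.3, 42.1]
ee_rot: [-0.0, 0.579, 0.815, -0.0]
ft_force: [0.3, -0.5, -3.0]
gripper_width: 37.3
grip_force: 60.2
time: 8.7
ee_pos: [411.6, 286.4, 41.5]
ee_rot: [-0.0, 0.579, 0.815, -0.001]
ft_force: [-4.7, -2.6, 8.7]
gripper_width: 37.7
grip_force: 62.1
```

```bash
python3 -m creep '[[[0,0,0.02,0,0,0,30],[0,0,0.02,0,0,0,36],[0,0,0.02,0,0,0,38],[0,0,0.02,0,0,0,40],[0,0,0.02,0,0,0,42],[0,0,0.02,0,0,0,46],[0,0,0.02,0,0,0,52],[0,0,0.02,0,0,0,58],[0,0,0.02,0,0,0,64],[0,0,0.02,0,0,0,64],[0,0,0.02,0,0,0,64]]]'
python3 - <<'E'
from h import *
for n in('scene','side'):
    F=grab(n);W=world(F);hsv=cv2.cvtColor(F['img'],cv2.COLOR_BGR2HSV)
    m=((hsv[...,0]<8)|(hsv[...,0]>172))&(hsv[...,1]>150)&(hsv[...,2]>40)&(np.abs(W[...,0]-411)<70)&(np.abs(W[...,1]-286)<70)
    print(m.sum(),np.percentile(W[m],[1,50,99],0).round(1).tolist())
E
```

```text
time: 9.8
ee_pos: [411.4, 286.3, 39.1]
ee_rot: [-0.0, 0.579, 0.815, -0.0]
ft_force: [0.5, 0.5, -0.2]
gripper_width: 63.7
grip_force: 0.0
720 [[385.1, 270.8, 12.9], [398.2, 307.2, 52.3], [422.4, 319.8, 67.2]]
374 [[389.9, 279.8, 28.2], [407.8, 308.5, 62.6], [427.1, 321.4, 75.0]]
```

```bash
python3 -m creep '[[[0,0,-0.2,0,0,0,64],[0,0,-0.5,0,0,0,64],[0,0,-1,0,0,0,64],[0,0,-1.5,0,0,0,64],[0,0,-2,0,0,0,64],[0,0,-2.6,0,0,0,64],[0,0,-3.2,0,0,0,64],[0,0,-3.8,0,0,0,64],[0,0,-4.2,0,0,0,64],[0,0,-4.2,0,0,0,64],[0,0,-4.2,0,0,0,64],[0,0,-4.2,0,0,0,64]]]'
python3 - <<'E'
from h import *
f=grab('scene');s=grab('side');F,W=s,world(s)
hsv=cv2.cvtColor(F['img'],cv2.COLOR_BGR2HSV)
m=((hsv[...,0]<8)|(hsv[...,0]>172))&(hsv[...,1]>150)&(np.abs(W[...,0]-411)<70)&(np.abs(W[...,1]-286)<70)&(W[...,2]<120)
print(m.sum(),np.percentile(W[m],[1,50,99],0).round(1).tolist())
a=s['img'][90:240,190:370];b=f['img'][120:290,220:420]
cv2.imwrite('pics/9.png',np.hstack([cv2.resize(a,(400,340)),cv2.resize(b,(400,340))]))
E
```

```text
time: 11.1
ee_pos: [410.8, 286.0, 206.1]
ee_rot: [-0.001, 0.579, 0.815, -0.001]
ft_force: [-0.4, 0.9, -1.2]
gripper_width: 63.9
grip_force: 0.0
403 [[390.2, 273.0, 29.4], [408.3, 306.9, 62.8], [430.6, 321.3, 68.3]]
```

View pics/9.png

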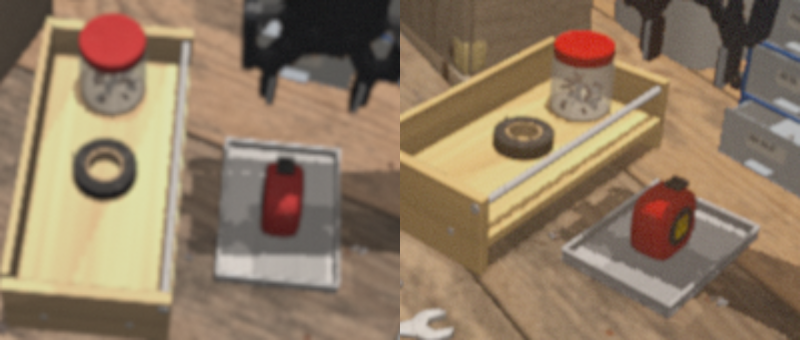

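The tape stands upright in the middle of the tray (left (283,200), right (662,220)). The jar and roll are in their places and the gripper is clear.

```bash
python3 -c "
from rig import bot
print(bot.close_job())"
```

```text
the job is handed in; nothing more can be done
None
```

The larger tape measure was lifted out of the rack, carried over the rail and set down upright in the tray, with the jar and roll left in place; I handed the job in at about 11 s on the robot's clock, and no verdict came back.

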